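# Zero a bench slicer's thickness screw and back it off a quarter turn

### The arm

A 6-joint arm with a two-finger parallel gripper is mounted at the origin on a cart in front of the work surface, level with it; the furniture and walls round the work are solid. World frame = base frame: x ahead of the robot, y to its left, z up, the work surface at z = 0. Lengths are in mm, angles in rad, forces in N, time in s.
With the tool pointing down it reaches from about 350 to 725 mm from the base axis. Payload 6 kg.
Tool frame: the origin (TCP) lies midway between the tips of the shut fingers; the grasp point (between the pads) lies 19 mm behind it; z points along the fingers, x is the direction in which the jaws open and shut, and the axes are right-handed (so a half turn about z gives the same grasp; the last joint's range is limited). The gripper opens to 85 mm and grips with 20 to 120 N. Pads are 22 mm wide; open, the fingers measure 114 mm over their backs; the gripper's body (76 mm by 85 mm) begins 54 mm behind the grasp point. The pads swing forward as they close: fully open they stand 13 mm farther back than shut.
Start: joints at [-0.849, 0.04, 0.085, 0, -1.615, -0.334], TCP at [226.897, -555.417, 206.661] pointing down, gripper open.
Joint ranges: [-2.56, 2.56], [-1.29, 2.01], [-1.08, 1.49], [-3.29, 1.98], [-2.81, -0.18], [-2.99, 2.99]. Speed limits (rad/s): [2.57, 2.57, 3.01, 3.14, 3.14, 3.14].

### API

Orientations are given as a unit quaternion [x, y, z, w].
In Python, from bench import manip, imaging, order gives the robot as it stands.
- The arm moves only by the tool play_rows, never from a script. Its argument "targets" is a list of rows, each an object of numbers: "gripper": the opening, from 0 (shut) to 1 (fully open); "x", "y", "z": the shift along the tool's x, y, z in units of 50 mm (1.0 is 50 mm); "roll": the turn about the tool's z in units of 6 degrees (1.0 is 6 degrees). In form: [{"gripper": .., "x": .., "y": .., "z": .., "roll": ..}, ...]. A call has 1 to 10 rows; each row is the pose to reach, as a shift and turn from the pose commanded when the call began, along the tool's axes at that moment; what a row does not reach only later rows make up. A row lasts 1/10 s, in which the tool goes at most 50 mm and 8.59 degrees, less where a joint would pass 70% of its speed; a pose out of reach is approached as far as the arm can. A call with a gripper value outside its range is refused whole. The fingers move at their own pace and stop on an object; the grip force is fixed at half the most. Time passes only in rows, so rows that repeat a pose let the fingers close. It gives the time, the measured TCP pose, the force and the opening at its end, in the units of the state.
- manip.get_state(): the state, without advancing time (a new reading comes with each control period).
- imaging.grab_frame(name): name is "scene" or "top" or "wrist"; returns (picture, depth): 384x512x3 uint8, blue, green, red; 384x512 float32, mm along the optical axis (not along the pixel's ray), 0 where there is no reading.
- imaging.camera_params(name): a dict with "vfov" (degrees; the focal length in pixels is half the picture's height over the tangent of half this angle, whatever the lens; pixels are square), "cx", "cy" (the principal point, pixels), "position" and "orientation" of the camera in the world; the wrist camera has in their place "tool_from_camera" (4x4, takes a point from camera to tool coordinates, whose origin is the TCP and whose axes are the tool frame's). Camera axes: x right, y up, looking along -z (the intrinsics and any distortion apply to the point x, -y, -z); pixel columns grow to the right and rows downward; lengths in mm; the calibration is good to about 2 mm. A picture is of the moment at which its call begins: read the wrist's pose just before it. camera_params takes no time and is no camera call.
- order.close_job(): hands the job in, once; it reports no verdict.
The state is a dict: "clock": time; "joints": joint angles; "dq": joint speeds; "joint_efforts": joint torques, N m; "tcp_pos": TCP position; "tool_rot": TCP orientation; "ft_force": force on the tool from outside, world axes, zero at the start; "moment": the same for the moment, N m; "gripper_width": opening from 0.0 (shut) to 1.0 (fully open).
Only numpy, scipy, OpenCV 4.12 (cv2) and the standard library are available. Lean on these libraries where they do the work, as an engineer would, in place of code of your own. Each camera call takes 0.05 s, during which the arm holds its last target.

### The job

Set the bench slicer for thin slices: turn the wing knob on its drive housing clockwise until it comes up snug against the drive's inner stop, firmly felt but not forced, then back the knob off a quarter turn and let go. Leave the other things on the worktop where they stand.

Things in the scene. Friction and masses are not known exactly. Their poses are not given: they have to be found in the camera images.
- knob_grip (a point): Middle (half-way up) of the wing of the black wing knob on the slicer's grey drive housing; lies on the knob's vertical axis, 137 mm above the worktop. The wing is an upright bar 44 mm long (point's x axis), 12 mm thick (y), 32 mm tall (z up), on a disc 48 mm across whose top is 16 mm below the point. Nothing within 70 mm of the axis rises above the disc. The knob stays at its height as it turns.
- knob (a joint): Wing knob's angle in rad, growing clockwise seen from above. Its zero means nothing; the stop, hidden in the housing, is at a different value each time, 0.35 to 0.7 of a turn clockwise from the start, and can only be felt. Friction is about 0.06 N m; at the stop the torque climbs at about 2 N m per rad. Snug is 0.2 to 0.4 N m, held a moment; over 0.6 strains the drive.
- pointer_tip (a point): Tip of the aluminium pointer ring (58 mm across) that lies under the knob's disc, 36 mm from the knob's axis, 107 mm above the worktop; its x axis points outward. Turning clockwise, the knob picks the ring up within 1.6 rad and carries it along, the tip in line with the dotted (+x) end of the wing. Turned back, the knob leaves it where it got to: so it marks the furthest point reached.
- lug: Driver lug inside the housing, fixed to the knob and turning with it, out of sight; it is what meets the inner stop, 25 mm from the axis. Same axes as knob_grip; origin on the knob's axis, at the underside of its disc.
- slicer: Bench slicer, fixed to the worktop: two aluminium cheeks 300 mm long (own y axis), 148 mm over all, 90 mm high, ribbed steel feed ramp (rises 8 mm a clockwise turn of the knob) and bed between them; grey drive housing 72 x 86 x 100 mm on its -x side carries the knob at own x = -110, y = -60 mm. Origin on the worktop under its middle, z up.
- bowl: White bowl, 115 mm across and 51 mm high, a bystander; origin at the centre of its underside.
- mill: Tall brown wooden pepper mill, 55 mm across and 197 mm high, a bystander; origin at the centre of its underside.
- tin: Low food tin, 75 mm across and 58 mm high, a bystander; origin at the centre of its underside.

How it is judged:
By the outcome, as a careful person would: the job done as asked, in the order asked, and still so for the second after the job is handed in, with the robot touching nothing.
It also fails if it takes over 72 s, if anything falls off the work surface, if the arm or the gripper's body presses on something with over 40 N, if the wrist force passes 120 N, or if a joint passes its speed limit or range.

## Working session

There is one attempt and no reset: what is moved stays moved. The work goes in short steps, Python scripts to look and compute and a tool call to move; the robot and the scene stay as the last step left them, time stands still between calls to the robot, and variables do not carry over. Pictures are saved under pics/ and viewed, and the job is handed in when it is done.

Besides the shell and the picture viewer there is one more tool, called after "Request:" in YAML: its name, and indented under it one key for each argument. play_rows: Moves the arm, as the interface text tells. Its arguments: {"type":"object","properties":{"targets":{"type":"array","items":{"type":"object","properties":{"gripper":{"type":"number"},"x":{"type":"number"},"y":{"type":"number"},"z":{"type":"number"},"roll":{"type":"number"}}}}},"required":["targets"]}

```bash
mkdir -p pics; ls
cat > h.py <<'E'
import numpy as np,cv2
from scipy.spatial.transform import Rotation as R
from bench import manip, imaging, order
def cam(name,st=None):
    p=imaging.camera_params(name)
    return p
E
python3 - <<'E'
from h import *
s=manip.get_state(); print(s)
for n in ("scene","top"):
    b,d=imaging.grab_frame(n); cv2.imwrite(f"pics/{n}0.png",b); np.save(f"{n}0.npy",d)
    print(n,imaging.camera_params(n),d.min(),d.max())
print(imaging.camera_params("wrist"))
E
```

```text
pics
{'clock': 0.0, 'joints': array([-8.49326139e-01,  4.08177354e-02,  8.38167855e-02, -4.73761998e-04,
       -1.61549016e+00, -3.33674976e-01]), 'dq': array([-0.00107848,  0.00062526, -0.00096611, -0.00157625, -0.00209023,
        0.00125194]), 'joint_efforts': array([ 9.66529697e-04, -3.68207288e+01,  3.47423995e+01,  6.93237975e+00,
       -5.34917868e-03, -4.08380828e-06]), 'tcp_pos': array([ 226.81505076, -555.08093082,  205.67684952]), 'tool_rot': array([ 5.57598436e-01,  8.30110360e-01,  4.44897465e-04, -7.59039367e-04]), 'ft_force': array([-0.26878504,  0.34982755,  0.17776085]), 'moment': array([ 0.02617156,  0.00104958, -0.04004065]), 'gripper_width': 0.9986302303817539}
scene {'vfov': 46.218152937923406, 'cx': 248.57120495417678, 'cy': 193.69593590069732, 'position': array([-80.7543053 , 929.48734663, 701.8231247 ]), 'orientation': array([-0.15404171,  0.49608777,  0.81760429, -0.24837732])} 0.0 3999.738
top {'vfov': 49.43595808299953, 'cx': 259.9637257233156, 'cy': 189.01194761931407, 'position': array([ 242.67542088,  -14.59880089, 1372.36745617]), 'orientation': array([ 0.07972008, -0.07476066, -0.68402891,  0.72122119])} 0.0 2466.4475
{'vfov': 61.52290139413413, 'cx': 255.04453723061857, 'cy': 188.06105292891755, 'tool_from_camera': array([[ 9.99999310e-01,  9.51696432e-04, -6.88546217e-04,
         1.65514422e+00],
       [ 7.28536800e-04, -9.62298826e-01, -2.71993452e-01,
        -6.82846945e+01],
       [-9.21442415e-04,  2.71992763e-01, -9.62298856e-01,
        -1.67826808e+02],
       [ 0.00000000e+00,  0.00000000e+00,  0.00000000e+00,
         1.00000000e+00]])}
```

View pics/scene0.png

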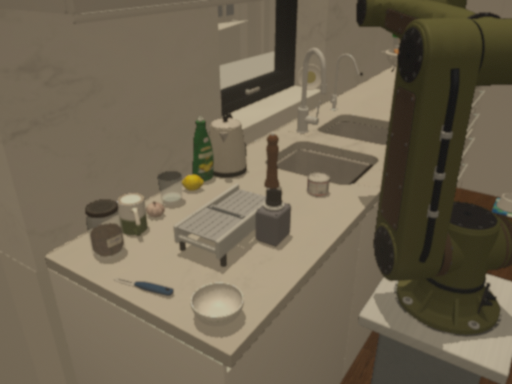

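View pics/top0.png

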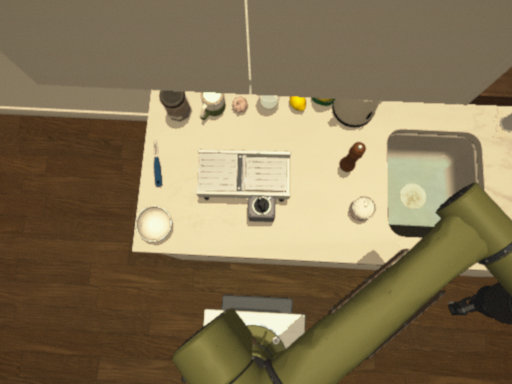

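The top view shows the grey housing with the black knob at about (262,206), the mill at (352,157), the tin at (363,208) and the bowl at (155,225). The scene view has the knob at about (273,197). Next I'll zoom in and cast rays.

```bash
cat >> h.py <<'E'
def ray(name,u,v,p=None,st=None):
    p=p or imaging.camera_params(name)
    f=192/np.tan(np.radians(p['vfov']/2))
    d=np.array([(u-p['cx'])/f,-(v-p['cy'])/f,-1.])
    if 'position' in p: return np.array(p['position']),R.from_quat(p['orientation']).apply(d)
    T=p['tool_from_camera']; Rt=R.from_quat(st['tool_rot'])
    return Rt.apply(T[:3,3])+st['tcp_pos'],Rt.apply(T[:3,:3]@d)
def onplane(name,u,v,z,st=None):
    o,d=ray(name,u,v,st=st); return o+d*(z-o[2])/d[2]
def proj(name,P,st=None):
    p=imaging.camera_params(name); f=192/np.tan(np.radians(p['vfov']/2))
    if 'position' in p: c=R.from_quat(p['orientation']).inv().apply(np.array(P)-p['position'])
    else:
        T=p['tool_from_camera']; q=R.from_quat(st['tool_rot']).inv().apply(np.array(P)-st['tcp_pos']); c=T[:3,:3].T@(q-T[:3,3])
    return p['cx']+f*c[0]/-c[2],p['cy']-f*c[1]/-c[2]
E
python3 - <<'E'
from h import *
print(R.from_quat(manip.get_state()['tool_rot']).as_matrix().round(3))
for n,(u,v) in dict(top=(262,205),scene=(273,198)).items():
    print(n,onplane(n,u,v,137))
for nm,uv,z in [('bowl',(155,225),51),('tin',(363,208),58),('milltop',(358,149),197),('slA',(198,150),90),('slB',(290,152),90),('slC',(197,198),90),('slD',(289,198),90)]: print(nm,onplane('top',*uv,z).round())
t=cv2.imread('pics/top0.png')[180:235,230:300]; cv2.imwrite('pics/tz.png',cv2.resize(t,None,fx=10,fy=10,interpolation=cv2.INTER_CUBIC))
t=cv2.imread('pics/scene0.png')[175:265,230:320]; cv2.imwrite('pics/sz.png',cv2.resize(t,None,fx=6,fy=6,interpolation=cv2.INTER_CUBIC))
E
```

```text
[[-0.378  0.926 -0.001]
 [ 0.926  0.378  0.001]
 [ 0.002 -0.    -1.   ]]
top [468.29680453  -7.23827165 137.        ]
scene [462.10661344  12.81632754 137.        ]
bowl [401. 330.  51.]
tin [ 490. -330.   58.]
milltop [ 640. -282.  197.]
slA [646. 208.  90.]
slB [654. -88.  90.]
slC [488. 198.  90.]
slD [504. -90.  90.]
```

View pics/tz.png

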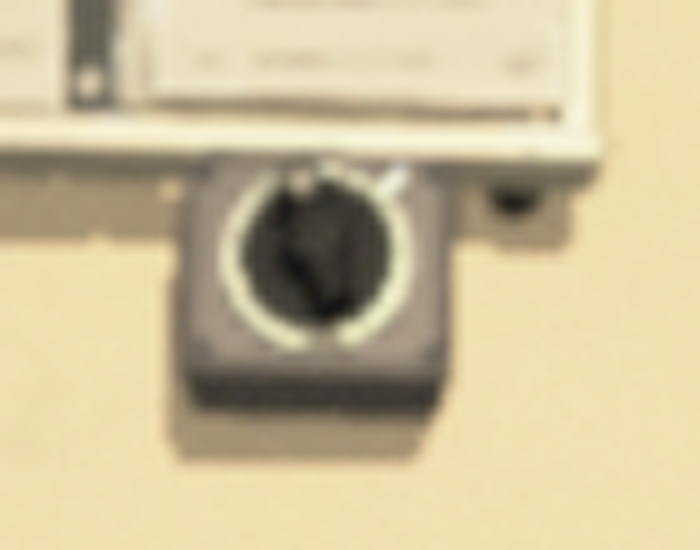

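View pics/sz.png

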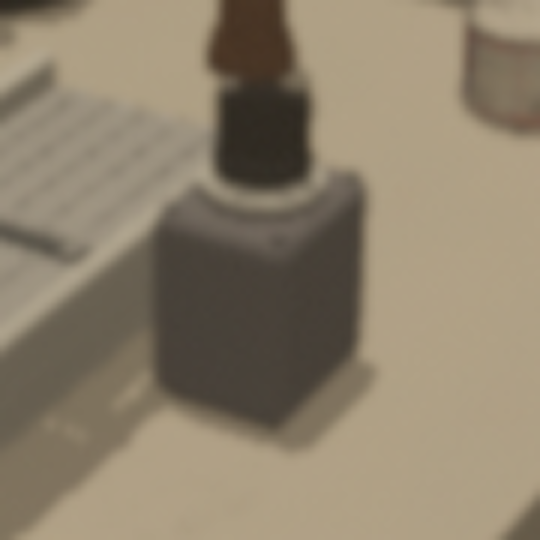

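The top view shows the knob disc at about (261.4,204.8). The dotted wing end points up and slightly left, about 17° counterclockwise of world +x, and the pointer tip is at (269,197), about -45°. Joint 6 runs as yaw = j1 + j6 + 180°. Grasping with the jaws' x axis at about -73° puts j6 at about +108°, which leaves room for the whole clockwise turn in one grasp. I'll move to a hover now.

Request:
play_rows:
  targets:
    - {"x": 1, "y": 1, "z": -0.9, "roll": -1.4, "gripper": 1}
    - {"x": 2, "y": 2, "z": -0.9, "roll": -2.8, "gripper": 1}
    - {"x": 3, "y": 3, "z": -0.9, "roll": -4.2, "gripper": 1}
    - {"x": 4, "y": 4, "z": -0.9, "roll": -5.6, "gripper": 1}
    - {"x": 5, "y": 5, "z": -0.9, "roll": -7, "gripper": 1}
    - {"x": 6, "y": 6, "z": -0.9, "roll": -8.4, "gripper": 1}
    - {"x": 7, "y": 7, "z": -0.9, "roll": -9.8, "gripper": 1}
    - {"x": 8, "y": 8, "z": -0.9, "roll": -11.2, "gripper": 1}
    - {"x": 8.3, "y": 8.6, "z": -0.9, "roll": -12.6, "gripper": 1}
    - {"x": 8.3, "y": 8.6, "z": -0.9, "roll": -14, "gripper": 1}

```text
clock: 1.1
tcp_pos: [422.0, -102.5, 251.3]
tool_rot: [-0.144, 0.99, 0.0, 0.0]
ft_force: [1.5, -0.5, 0.4]
gripper_width: 0.998
```

```bash
cat > st.py <<'E'
from h import *
s=manip.get_state(); M=R.from_quat(s['tool_rot']).as_matrix()
print(s['clock'],'tcp',s['tcp_pos'].round(1),'yaw',np.degrees(np.arctan2(M[1,0],M[0,0])).round(2),'j',np.degrees(s['joints']).round(1),'F',s['ft_force'].round(1),'M',s['moment'].round(3),'g',round(s['gripper_width'],3))
E
python3 st.py
```

```text
1.1 tcp [ 422.  -102.5  251.3] yaw -163.41 j [  13.2  -22.8  -12.4   -0.  -100.4    3.4] F [ 1.5 -0.5  0.4] M [-0.137 -0.144 -0.016] g 0.998
```

Request:
play_rows:
  targets:
    - {"x": -0.7, "y": 0.7, "roll": -1.4, "gripper": 1}
    - {"x": -1.4, "y": 1.5, "roll": -2.8, "gripper": 1}
    - {"x": -1.4, "y": 1.5, "roll": -4.2, "gripper": 1}
    - {"x": -1.4, "y": 1.5, "roll": -5.6, "gripper": 1}
    - {"x": -1.4, "y": 1.5, "roll": -7, "gripper": 1}
    - {"x": -1.4, "y": 1.5, "roll": -8.4, "gripper": 1}
    - {"x": -1.4, "y": 1.5, "roll": -9.8, "gripper": 1}
    - {"x": -1.4, "y": 1.5, "roll": -11.2, "gripper": 1}
    - {"x": -1.4, "y": 1.5, "roll": -12.6, "gripper": 1}
    - {"x": -1.4, "y": 1.5, "roll": -14, "gripper": 1}

```text
invalid input at $.targets[0]: expected keys gripper, x, y, z, roll
```

```bash
python3 st.py
python3 - <<'E'
from h import *
import pickle
s=manip.get_state(); b,d=imaging.grab_frame('wrist'); pickle.dump((s,b,d),open('w1.pkl','wb')); cv2.imwrite('pics/w1.png',b)
E
python3 st.py
```

```text
1.1 tcp [ 422.  -102.5  251.3] yaw -163.41 j [  13.2  -22.8  -12.4   -0.  -100.4    3.4] F [ 1.5 -0.5  0.4] M [-0.137 -0.144 -0.016] g 0.998
1.15 tcp [424.2 -97.2 249.9] yaw -162.68 j [ 1.380e+01 -2.260e+01 -1.230e+01 -1.000e-01 -1.003e+02  3.500e+00] F [ 0.8  3.2 -1.3] M [ 0.483 -0.099  0.011] g 1.004
```

View pics/w1.png

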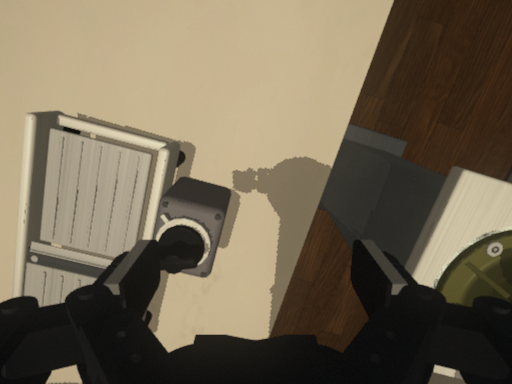

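The call was refused because z was missing. The wrist view shows the knob and ring at about (183,243). I'll repeat the move with z filled in.

Request:
play_rows:
  targets:
    - {"x": -0.7, "y": 0.7, "z": 0, "roll": -1.4, "gripper": 1}
    - {"x": -1.3, "y": 1.5, "z": 0, "roll": -2.8, "gripper": 1}
    - {"x": -1.3, "y": 1.5, "z": 0, "roll": -4.2, "gripper": 1}
    - {"x": -1.3, "y": 1.5, "z": 0, "roll": -5.6, "gripper": 1}
    - {"x": -1.3, "y": 1.5, "z": 0, "roll": -7, "gripper": 1}
    - {"x": -1.3, "y": 1.5, "z": 0, "roll": -8.4, "gripper": 1}
    - {"x": -1.3, "y": 1.5, "z": 0, "roll": -9.8, "gripper": 1}
    - {"x": -1.3, "y": 1.5, "z": 0, "roll": -11.2, "gripper": 1}
    - {"x": -1.3, "y": 1.5, "z": 0, "roll": -12.6, "gripper": 1}
    - {"x": -1.3, "y": 1.5, "z": 0, "roll": -14, "gripper": 1}

```text
clock: 2.15
tcp_pos: [463.0, -14.5, 250.7]
tool_rot: [0.769, -0.639, -0.0, 0.0]
ft_force: [0.4, 0.4, 0.4]
gripper_width: 0.997
```

Request:
play_rows:
  targets:
    - {"x": 0, "y": 0, "z": 0, "roll": 0, "gripper": 1}
    - {"x": 0, "y": 0, "z": 0, "roll": 0, "gripper": 1}

```text
clock: 2.35
tcp_pos: [463.1, -14.5, 250.9]
tool_rot: [0.766, -0.643, -0.0, 0.0]
ft_force: [-0.3, -1.1, 0.8]
gripper_width: 1.005
```

```bash
python3 st.py
python3 - <<'E'
from h import *
import pickle
s=manip.get_state(); b,d=imaging.grab_frame('wrist'); pickle.dump((s,b,d),open('w2.pkl','wb')); cv2.imwrite('pics/w2.png',b)
s,b,_=pickle.load(open('w1.pkl','rb'));print(onplane('wrist',183,243,121,s))
E
```

```text
2.35 tcp [463.1 -14.5 250.9] yaw -80.01 j [ 23.3 -18.1  -8.9  -0.  -99.3  76.7] F [-0.3 -1.1  0.8] M [0.042 0.056 0.014] g 1.005
[473.0728559  -11.24080672 121.        ]
```

View pics/w2.png

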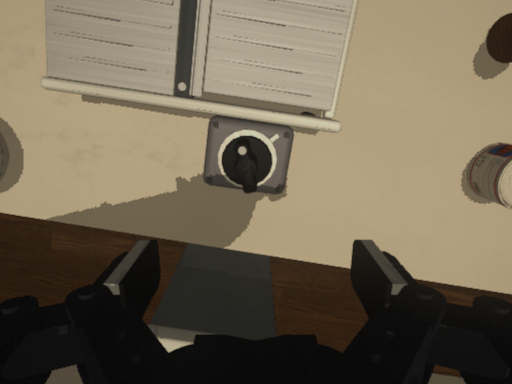

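Run:
```python
from h import *
t=cv2.imread('pics/w2.png')[105:205,190:310]; t=cv2.convertScaleAbs(t,alpha=1.8,beta=15); cv2.imwrite('pics/w2z.png',cv2.resize(t,None,fx=6,fy=6,interpolation=cv2.INTER_CUBIC))
```

```text
(no output)
```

View pics/w2z.png

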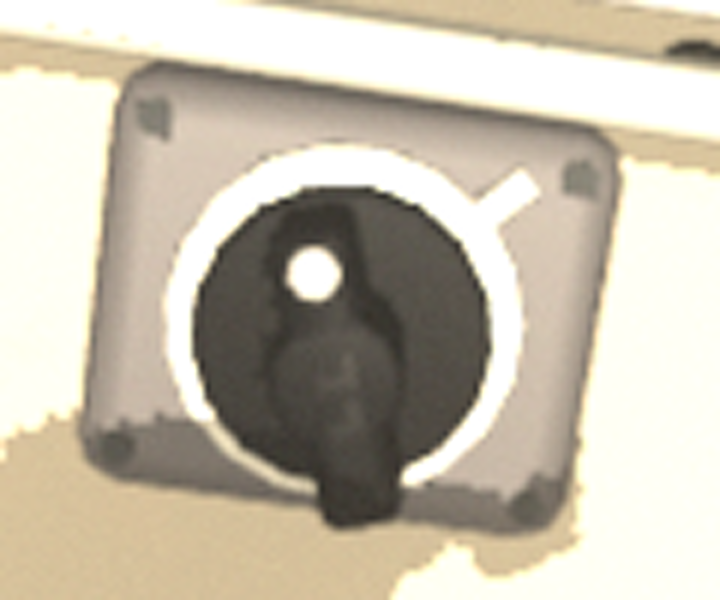

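The wrist picture shows the dotted end of the wing at about (242,150), the opposite end at about (250,190) and the pointer tip at about (279,135). I'll turn these into world points with masks.

```bash
cat > meas.py <<'E'
from h import *
import pickle,sys
def disc(b,s,uv0,dark=70):
    pass
s,b,d=pickle.load(open(sys.argv[1],'rb'))
o,_=ray('wrist',255,188,st=s); print('cam',o.round(1))
E
python3 - <<'E'
from h import *
import pickle
s,b,d=pickle.load(open('w2.pkl','rb'))
print('cam',ray('wrist',255,188,st=s)[0].round(1))
Z=lambda x,y:((x+.5)/6-.5+190,(y+.5)/6-.5+105)
g=b.astype(int).sum(2)
# white ring+pointer+dot mask
m=(g[105:205,190:310]>450).astype(np.uint8)
n,l,stt,c=cv2.connectedComponentsWithStats(m)
for i in range(1,n): print(i,stt[i],c[i]+[190,105])
for nm,xy,z in [('disc L',(193,330),121),('disc R',(492,330),121),('disc T',(345,187),121),('ringL',(166,310),107),('ringR',(524,320),107),('ringT',(340,143),107),('tip',(530,183),107),('dot',(314,273),153),('end-',(362,520),153),('end- L',(325,520),153),('end- R',(400,505),153),('end-mid',(360,430),153),('boss',(337,375),153),('end+ top',(320,212),153),('end+ L',(282,240),153),('end+ R',(358,235),153)]:
    u,v=Z(*xy); print(nm,(round(u,1),round(v,1)),onplane('wrist',u,v,z,s).round(1), 'depth z', end=' ')
    oo,dd=ray('wrist',u,v,st=s); k=d[int(round(v)),int(round(u))]; print((oo+dd*k).round(1))
E
```

```text
cam [531.4  -0.7 418.7]
1 [  0   0 120  22 963] [254.89096573 114.01142264]
2 [111   0   9   2  11] [305.63636364 105.18181818]
3 [  0  12  19  60 862] [197.112529   144.01044084]
4 [ 28  25  61  55 568] [251.03873239 146.93309859]
5 [  66   27   54   73 1598] [296.53817272 174.37171464]
6 [49 42  7  7 33] [241.72727273 150.15151515]
disc L (221.8, 159.6) [469.8  20.4 121. ] depth z [469.8  20.4 120.9]
disc R (271.6, 159.6) [477.8 -25.6 121. ] depth z [477.8 -25.6 120.9]
disc T (247.1, 135.8) [495.7   0.7 121. ] depth z [495.4   0.7 117.7]
ringL (217.2, 156.2) [469.4  26.2 107. ] depth z [468.3  26.7 101.6]
ringR (276.9, 157.9) [477.9 -31.6 107. ] depth z [476.7 -32.2 100.5]
ringT (246.2, 128.4) [500.8   2.7 107. ] depth z [500.1   2.8  99.6]
tip (277.9, 135.1) [499.8 -28.3 107. ] depth z [500.1 -28.  110. ]
dot (241.9, 150.1) [487.2   2.8 153. ] depth z [487.6   2.8 155.2]
end- (249.9, 191.2) [453.3  -9.7 153. ] depth z [453.5  -9.7 153.7]
end- L (243.8, 191.2) [452.4  -4.5 153. ] depth z [452.1  -4.5 152.2]
end- R (256.2, 188.8) [456.4 -14.7 153. ] depth z [456.2 -14.7 152.2]
end-mid (249.6, 176.2) [466.3  -7.2 153. ] depth z [466.8  -7.1 155. ]
boss (245.8, 167.1) [473.6  -2.7 153. ] depth z [473.6  -2.7 153. ]
end+ top (242.9, 139.9) [495.6   3.4 153. ] depth z [492.9   3.7 132.4]
end+ L (236.6, 144.6) [490.9   7.9 153. ] depth z [490.8   7.9 151.8]
end+ R (249.2, 143.8) [493.4  -2.3 153. ] depth z [492.1  -2.3 143.6]
```

```bash
cat > meas.py <<'E'
from h import *
import pickle,sys
def cloud(s,d,name='wrist'):
    p=imaging.camera_params(name); f=192/np.tan(np.radians(p['vfov']/2)); T=p['tool_from_camera']
    v,u=np.mgrid[:384,:512]; c=np.stack([(u-p['cx'])/f,-(v-p['cy'])/f,-np.ones_like(u,float)],-1)*d[...,None]
    q=c@T[:3,:3].T+T[:3,3]; return R.from_quat(s['tool_rot']).apply(q.reshape(-1,3)).reshape(384,512,3)+s['tcp_pos']
def measure(s,b,d,c0=(473,-2.6)):
    P=cloud(s,d); r=np.hypot(P[...,0]-c0[0],P[...,1]-c0[1])
    W=P[(r<32)&(P[...,2]>146)&(P[...,2]<162)&(d>0)]
    rect=cv2.minAreaRect(W[:,:2].astype(np.float32)); print('wing rect',rect,len(W),'z',np.median(W[:,2]))
    D=P[(r<30)&(abs(P[...,2]-121)<3)&(d>0)]
    print('disc encl',cv2.minEnclosingCircle(D[:,:2].astype(np.float32)),len(D),np.median(D[:,2]))
    S=np.linalg.svd(W[:,:2]-W[:,:2].mean(0),full_matrices=False)[2][0]; S=S*np.sign(S[0])
    print('mean',W.mean(0),'pca ang',np.degrees(np.arctan2(S[1],S[0])))
if __name__=='__main__':
    measure(*pickle.load(open(sys.argv[1],'rb')))
E
python3 meas.py w2.pkl; python3 st.py
```

```text
wing rect ((472.2801513671875, -3.08026123046875), (43.865028381347656, 18.710834503173828), 10.655680656433105) 846 z 153.51692345374047
disc encl ((472.2024841308594, -3.1807429790496826), 23.804916381835938) 1142 121.69816378583906
mean [473.31057962  -2.93875297 153.28818714] pca ang 20.061123542462422
2.4 tcp [463.2 -14.5 251. ] yaw -79.99 j [ 23.3 -18.1  -8.9  -0.  -99.3  76.7] F [ 0.1 -0.6 -0.7] M [ 0.007 -0.064  0.052] g 1.0
```

Run:
```python
from meas import *
s,b,d=pickle.load(open('w2.pkl','rb')); P=cloud(s,d)
c=np.array([472.3,-3.1]); a=np.radians(20); e=np.array([np.cos(a),np.sin(a)]); n=np.array([-e[1],e[0]])
Q=P[...,:2]-c; l=Q@e; w=Q@n; z=P[...,2]
for lo in range(-24,26,4):
    k=(l>=lo)&(l<lo+4)&(abs(w)<16)&(z>147)&(z<162); print(lo,k.sum(), (w[k].min().round(1),w[k].max().round(1),np.median(z[k]).round(1)) if k.any() else '')
```

```text
-24 19 (np.float64(-4.9), np.float64(3.9), np.float64(153.0))
-20 60 (np.float64(-5.7), np.float64(5.9), np.float64(153.5))
-16 63 (np.float64(-6.0), np.float64(5.9), np.float64(153.5))
-12 65 (np.float64(-5.9), np.float64(6.0), np.float64(153.6))
-8 80 (np.float64(-8.6), np.float64(8.9), np.float64(153.6))
-4 105 (np.float64(-9.4), np.float64(9.6), np.float64(153.8))
0 108 (np.float64(-9.6), np.float64(9.4), np.float64(153.5))
4 92 (np.float64(-8.6), np.float64(8.7), np.float64(153.4))
8 69 (np.float64(-5.9), np.float64(6.2), np.float64(153.4))
12 72 (np.float64(-5.9), np.float64(6.1), np.float64(154.0))
16 73 (np.float64(-5.9), np.float64(6.1), np.float64(153.8))
20 33 (np.float64(-4.7), np.float64(4.7), np.float64(152.2))
24 0
```

The wing-top points from the depth image are symmetric about (472.3, -3.1) at 20.0°, with the top at z = 153.5. The disc centre agrees at (472.2, -3.2). There is also a 19 mm hub round the axis, so the pads will seat on that. I'll align above it and then descend.

Request:
play_rows:
  targets:
    - {"x": -0.1, "y": -0.1, "z": 0.4, "roll": -1, "gripper": 1}
    - {"x": -0.19, "y": -0.22, "z": 0.8, "roll": -1.67, "gripper": 1}
    - {"x": -0.19, "y": -0.22, "z": 1.2, "roll": -1.67, "gripper": 1}
    - {"x": -0.19, "y": -0.22, "z": 1.5, "roll": -1.67, "gripper": 1}
    - {"x": -0.19, "y": -0.22, "z": 1.5, "roll": -1.67, "gripper": 1}
    - {"x": -0.19, "y": -0.22, "z": 1.5, "roll": -1.67, "gripper": 1}

```text
clock: 3.0
tcp_pos: [472.5, -3.5, 176.8]
tool_rot: [0.82, -0.572, 0.0, -0.0]
ft_force: [0.5, 0.4, 0.9]
gripper_width: 1.002
```

```bash
python3 st.py
python3 - <<'E'
from meas import *
s=manip.get_state(); b,d=imaging.grab_frame('wrist'); pickle.dump((s,b,d),open('w3.pkl','wb')); cv2.imwrite('pics/w3.png',b)
measure(s,b,d)
E
```

```text
3.0 tcp [472.5  -3.5 176.8] yaw -69.82 j [ 24.2 -17.7 -16.3   0.  -91.4  86. ] F [0.5 0.4 0.9] M [ 0.018  0.013 -0.043] g 1.002
wing rect ((472.8179626464844, -2.785125732421875), (43.31285858154297, 19.332242965698242), 32.82316589355469) 1436 z 153.4911519397798
disc encl ((472.3941650390625, -3.0042805671691895), 23.82356071472168) 1845 121.6462131167623
mean [473.96439652  -2.41137716 153.27772932] pca ang 20.78847629641748
```

View pics/w3.png

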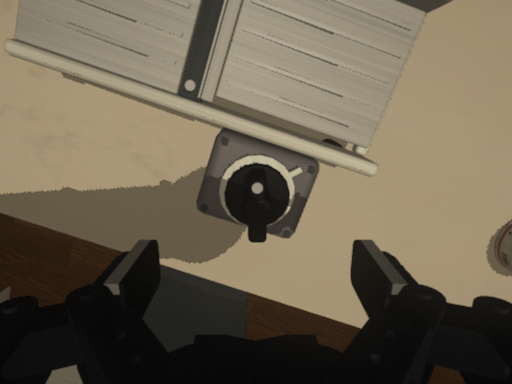

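The wing stands upright in the image at column 257 with the dot at (257,188), midway between the fingers. Position and angle both agree, so I'll descend to TCP z of about 126 and close.

Request:
play_rows:
  targets:
    - {"x": 0, "y": 0, "z": 0.4, "roll": 0, "gripper": 1}
    - {"x": 0, "y": 0, "z": 0.8, "roll": 0, "gripper": 1}
    - {"x": 0, "y": 0, "z": 1.0, "roll": 0, "gripper": 1}
    - {"x": 0, "y": 0, "z": 1.0, "roll": 0, "gripper": 1}
    - {"x": 0, "y": 0, "z": 1.0, "roll": 0, "gripper": 1}

```text
clock: 3.55
tcp_pos: [472.9, -3.3, 127.5]
tool_rot: [0.82, -0.572, 0.001, -0.0]
ft_force: [1.0, -0.8, 0.5]
gripper_width: 1.002
```

Request:
play_rows:
  targets:
    - {"x": 0, "y": 0, "z": 0, "roll": 0, "gripper": 0.6}
    - {"x": 0, "y": 0, "z": 0, "roll": 0, "gripper": 0.3}
    - {"x": 0, "y": 0, "z": 0, "roll": 0, "gripper": 0}
    - {"x": 0, "y": 0, "z": 0, "roll": 0, "gripper": 0}
    - {"x": 0, "y": 0, "z": 0, "roll": 0, "gripper": 0}
    - {"x": 0, "y": 0, "z": 0, "roll": 0, "gripper": 0}
    - {"x": 0, "y": 0, "z": 0, "roll": 0, "gripper": 0}
    - {"x": 0, "y": 0, "z": 0, "roll": 0, "gripper": 0}

```text
clock: 4.35
tcp_pos: [472.8, -4.3, 126.7]
tool_rot: [0.82, -0.572, 0.001, 0.0]
ft_force: [2.5, -4.5, 0.2]
gripper_width: 0.102
```

```bash
python3 st.py
```

```text
4.35 tcp [472.8  -4.3 126.7] yaw -69.8 j [ 24.1 -17.5 -21.4   0.1 -86.1  86.1] F [ 2.5 -4.5  0.2] M [-1.516 -0.742  0.004] g 0.102
```

Request:
play_rows:
  targets:
    - {"x": 0, "y": 0, "z": 0, "roll": 0, "gripper": 0}
    - {"x": 0, "y": 0, "z": 0, "roll": 0, "gripper": 0}
    - {"x": 0, "y": 0, "z": 0, "roll": 0, "gripper": 0}

```text
clock: 4.65
tcp_pos: [472.8, -4.3, 126.6]
tool_rot: [0.82, -0.572, 0.001, 0.001]
ft_force: [1.8, -4.3, 0.4]
gripper_width: 0.099
```

```bash
python3 st.py
python3 - <<'E'
from meas import *
s=manip.get_state(); b,d=imaging.grab_frame('wrist'); pickle.dump((s,b,d),open('w4.pkl','wb')); t=cv2.convertScaleAbs(b[100:300,150:360],alpha=1.8,beta=15); cv2.imwrite('pics/w4.png',cv2.resize(t,None,fx=3,fy=3))
E
```

```text
4.65 tcp [472.8  -4.3 126.6] yaw -69.8 j [ 24.1 -17.5 -21.4   0.1 -86.1  86.1] F [ 1.8 -4.3  0.4] M [-1.549 -0.766  0.021] g 0.099
```

View pics/w4.png

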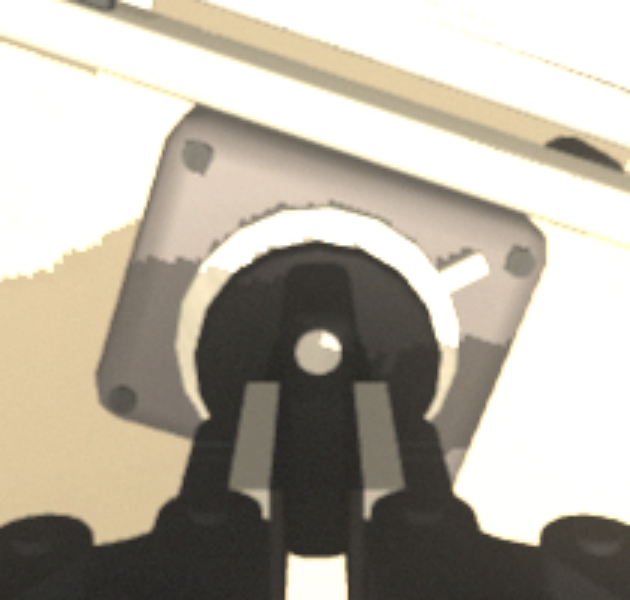

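The jaws are closed squarely on the wing (dot at (256,217), pads either side). I'll shift 1 mm to relieve the side load, then turn 60° clockwise, well short of the earliest possible stop at 126°.

Request:
play_rows:
  targets:
    - {"x": 0.02, "y": 0, "z": 0, "roll": 0, "gripper": 0}
    - {"x": 0.02, "y": 0, "z": 0, "roll": 0.5, "gripper": 0}
    - {"x": 0.02, "y": 0, "z": 0, "roll": 1, "gripper": 0}
    - {"x": 0.02, "y": 0, "z": 0, "roll": 1.5, "gripper": 0}
    - {"x": 0.02, "y": 0, "z": 0, "roll": 2, "gripper": 0}
    - {"x": 0.02, "y": 0, "z": 0, "roll": 2.5, "gripper": 0}
    - {"x": 0.02, "y": 0, "z": 0, "roll": 3, "gripper": 0}
    - {"x": 0.02, "y": 0, "z": 0, "roll": 3.5, "gripper": 0}
    - {"x": 0.02, "y": 0, "z": 0, "roll": 4, "gripper": 0}
    - {"x": 0.02, "y": 0, "z": 0, "roll": 4.5, "gripper": 0}

```text
clock: 5.7
tcp_pos: [472.9, -4.6, 126.6]
tool_rot: [-0.663, 0.748, -0.0, -0.0]
ft_force: [0.4, -2.2, 0.9]
gripper_width: 0.092
```

```bash
python3 st.py
```

```text
5.7 tcp [472.9  -4.6 126.6] yaw -96.89 j [ 24.  -17.5 -21.4   0.  -86.1  59.1] F [ 0.4 -2.2  0.9] M [-0.895 -0.221  0.049] g 0.092
```

Request:
play_rows:
  targets:
    - {"x": 0, "y": 0, "z": 0, "roll": 0.8, "gripper": 0}
    - {"x": 0, "y": 0, "z": 0, "roll": 1.6, "gripper": 0}
    - {"x": 0, "y": 0, "z": 0, "roll": 2.4, "gripper": 0}
    - {"x": 0, "y": 0, "z": 0, "roll": 3.2, "gripper": 0}
    - {"x": 0, "y": 0, "z": 0, "roll": 4, "gripper": 0}
    - {"x": 0, "y": 0, "z": 0, "roll": 4.8, "gripper": 0}
    - {"x": 0, "y": 0, "z": 0, "roll": 5.6, "gripper": 0}
    - {"x": 0, "y": 0, "z": 0, "roll": 6.4, "gripper": 0}
    - {"x": 0, "y": 0, "z": 0, "roll": 7.2, "gripper": 0}
    - {"x": 0, "y": 0, "z": 0, "roll": 8, "gripper": 0}

```text
clock: 6.7
tcp_pos: [472.8, -4.9, 126.6]
tool_rot: [-0.301, 0.954, -0.001, -0.0]
ft_force: [-0.5, -3.2, 1.4]
gripper_width: 0.098
```

```bash
python3 st.py
```

```text
6.7 tcp [472.8  -4.9 126.6] yaw -144.97 j [ 24.  -17.5 -21.4   0.1 -86.1  11. ] F [-0.5 -3.2  1.4] M [-1.253 -0.136  0.09 ] g 0.098
```

Request:
play_rows:
  targets:
    - {"x": 0, "y": 0, "z": 0, "roll": 0.6, "gripper": 0}
    - {"x": 0, "y": 0, "z": 0, "roll": 1.2, "gripper": 0}
    - {"x": 0, "y": 0, "z": 0, "roll": 1.8, "gripper": 0}
    - {"x": 0, "y": 0, "z": 0, "roll": 2.4, "gripper": 0}
    - {"x": 0, "y": 0, "z": 0, "roll": 3, "gripper": 0}
    - {"x": 0, "y": 0, "z": 0, "roll": 3.6, "gripper": 0}
    - {"x": 0, "y": 0, "z": 0, "roll": 4.2, "gripper": 0}
    - {"x": 0, "y": 0, "z": 0, "roll": 4.8, "gripper": 0}
    - {"x": 0, "y": 0, "z": 0, "roll": 5.4, "gripper": 0}
    - {"x": 0, "y": 0, "z": 0, "roll": 6, "gripper": 0}

```text
clock: 7.7
tcp_pos: [472.6, -5.0, 126.6]
tool_rot: [0.008, 1.0, -0.001, -0.0]
ft_force: [0.3, -3.7, 2.8]
gripper_width: 0.101
```

```bash
python3 st.py
```

```text
7.7 tcp [472.6  -5.  126.6] yaw 179.08 j [ 24.  -17.5 -21.4   0.1 -86.1 -25. ] F [ 0.3 -3.7  2.8] M [-1.345  0.273  0.081] g 0.101
```

The wing has turned 111° and the torque is at friction level (about 0.08 N m). I'll go 12° more to 123°, still short of the stop range, then in 5° calls reading the torque each time.

Request:
play_rows:
  targets:
    - {"x": 0, "y": 0, "z": 0, "roll": 0.5, "gripper": 0}
    - {"x": 0, "y": 0, "z": 0, "roll": 1, "gripper": 0}
    - {"x": 0, "y": 0, "z": 0, "roll": 1.5, "gripper": 0}
    - {"x": 0, "y": 0, "z": 0, "roll": 2, "gripper": 0}
    - {"x": 0, "y": 0, "z": 0, "roll": 2, "gripper": 0}

```text
clock: 8.2
tcp_pos: [472.5, -5.0, 126.7]
tool_rot: [0.112, 0.994, -0.001, -0.0]
ft_force: [-1.1, -3.7, 3.0]
gripper_width: 0.097
```

```bash
python3 st.py
```

```text
8.2 tcp [472.5  -5.  126.7] yaw 167.19 j [ 24.  -17.5 -21.4   0.1 -86.2 -36.8] F [-1.1 -3.7  3. ] M [-1.544  0.508  0.029] g 0.097
```

Request:
play_rows:
  targets:
    - {"x": 0, "y": 0, "z": 0, "roll": 0.2, "gripper": 0}
    - {"x": 0, "y": 0, "z": 0, "roll": 0.4, "gripper": 0}
    - {"x": 0, "y": 0, "z": 0, "roll": 0.6, "gripper": 0}
    - {"x": 0, "y": 0, "z": 0, "roll": 0.8, "gripper": 0}

```text
clock: 8.6
tcp_pos: [472.5, -4.9, 126.6]
tool_rot: [0.153, 0.988, -0.001, -0.0]
ft_force: [-1.2, -5.3, 3.9]
gripper_width: 0.095
```

```bash
python3 st.py
```

```text
8.6 tcp [472.5  -4.9 126.6] yaw 162.42 j [ 24.  -17.5 -21.4   0.1 -86.2 -41.6] F [-1.2 -5.3  3.9] M [-1.832  0.722  0.078] g 0.095
```

Request:
play_rows:
  targets:
    - {"x": 0, "y": 0, "z": 0, "roll": 0.2, "gripper": 0}
    - {"x": 0, "y": 0, "z": 0, "roll": 0.4, "gripper": 0}
    - {"x": 0, "y": 0, "z": 0, "roll": 0.6, "gripper": 0}
    - {"x": 0, "y": 0, "z": 0, "roll": 0.8, "gripper": 0}

```text
clock: 9.0
tcp_pos: [472.5, -4.9, 126.6]
tool_rot: [0.194, 0.981, -0.001, -0.0]
ft_force: [-2.4, -5.7, 4.0]
gripper_width: 0.099
```

```bash
python3 st.py
```

```text
9.0 tcp [472.5  -4.9 126.6] yaw 157.62 j [ 24.  -17.5 -21.4   0.1 -86.2 -46.4] F [-2.4 -5.7  4. ] M [-1.774  0.816  0.126] g 0.099
```

Request:
play_rows:
  targets:
    - {"x": 0, "y": 0, "z": 0, "roll": 0.2, "gripper": 0}
    - {"x": 0, "y": 0, "z": 0, "roll": 0.4, "gripper": 0}

```text
clock: 9.2
tcp_pos: [472.4, -4.9, 126.6]
tool_rot: [0.215, 0.977, -0.001, -0.0]
ft_force: [-2.7, -5.6, 3.6]
gripper_width: 0.099
```

```bash
python3 st.py
```

```text
9.2 tcp [472.4  -4.9 126.6] yaw 155.22 j [ 24.  -17.5 -21.4   0.1 -86.2 -48.8] F [-2.7 -5.6  3.6] M [-1.786  0.738  0.078] g 0.099
```

Request:
play_rows:
  targets:
    - {"x": 0, "y": 0, "z": 0, "roll": 0.2, "gripper": 0}
    - {"x": 0, "y": 0, "z": 0, "roll": 0.4, "gripper": 0}
    - {"x": 0, "y": 0, "z": 0, "roll": 0.6, "gripper": 0}
    - {"x": 0, "y": 0, "z": 0, "roll": 0.8, "gripper": 0}

```text
clock: 9.6
tcp_pos: [472.4, -4.9, 126.6]
tool_rot: [0.255, 0.967, -0.001, -0.0]
ft_force: [-2.8, -5.1, 4.0]
gripper_width: 0.095
```

```bash
python3 st.py
```

```text
9.6 tcp [472.4  -4.9 126.6] yaw 150.42 j [ 24.  -17.5 -21.4   0.1 -86.2 -53.6] F [-2.8 -5.1  4. ] M [-1.722  0.854  0.022] g 0.095
```

Request:
play_rows:
  targets:
    - {"x": 0, "y": 0, "z": 0, "roll": 0.2, "gripper": 0}
    - {"x": 0, "y": 0, "z": 0, "roll": 0.4, "gripper": 0}
    - {"x": 0, "y": 0, "z": 0, "roll": 0.6, "gripper": 0}
    - {"x": 0, "y": 0, "z": 0, "roll": 0.8, "gripper": 0}

```text
clock: 10.0
tcp_pos: [472.4, -4.9, 126.6]
tool_rot: [0.296, 0.955, -0.001, -0.0]
ft_force: [-3.0, -5.3, 4.2]
gripper_width: 0.097
```

```bash
python3 st.py
```

```text
10.0 tcp [472.4  -4.9 126.6] yaw 145.62 j [ 24.  -17.5 -21.4   0.1 -86.2 -58.4] F [-3.  -5.3  4.2] M [-1.626  0.875  0.112] g 0.097
```

Request:
play_rows:
  targets:
    - {"x": 0, "y": 0, "z": 0, "roll": 0.2, "gripper": 0}
    - {"x": 0, "y": 0, "z": 0, "roll": 0.4, "gripper": 0}
    - {"x": 0, "y": 0, "z": 0, "roll": 0.6, "gripper": 0}
    - {"x": 0, "y": 0, "z": 0, "roll": 0.8, "gripper": 0}

```text
clock: 10.4
tcp_pos: [472.3, -4.9, 126.6]
tool_rot: [0.335, 0.942, -0.001, -0.0]
ft_force: [-3.7, -4.5, 3.3]
gripper_width: 0.096
```

```bash
python3 st.py
```

```text
10.4 tcp [472.3  -4.9 126.6] yaw 140.82 j [ 24.  -17.5 -21.4   0.1 -86.2 -63.2] F [-3.7 -4.5  3.3] M [-1.634  1.01   0.089] g 0.096
```

Request:
play_rows:
  targets:
    - {"x": 0, "y": 0, "z": 0, "roll": 0.2, "gripper": 0}
    - {"x": 0, "y": 0, "z": 0, "roll": 0.4, "gripper": 0}
    - {"x": 0, "y": 0, "z": 0, "roll": 0.6, "gripper": 0}
    - {"x": 0, "y": 0, "z": 0, "roll": 0.8, "gripper": 0}

```text
clock: 10.8
tcp_pos: [472.3, -4.9, 126.6]
tool_rot: [0.374, 0.927, -0.001, -0.0]
ft_force: [-2.7, -3.8, 4.0]
gripper_width: 0.098
```

```bash
python3 st.py
```

```text
10.8 tcp [472.3  -4.9 126.6] yaw 136.03 j [ 24.  -17.5 -21.4   0.  -86.2 -68. ] F [-2.7 -3.8  4. ] M [-1.592  1.059  0.004] g 0.098
```

Request:
play_rows:
  targets:
    - {"x": 0, "y": 0, "z": 0, "roll": 0.2, "gripper": 0}
    - {"x": 0, "y": 0, "z": 0, "roll": 0.4, "gripper": 0}
    - {"x": 0, "y": 0, "z": 0, "roll": 0.6, "gripper": 0}
    - {"x": 0, "y": 0, "z": 0, "roll": 0.8, "gripper": 0}

```text
clock: 11.2
tcp_pos: [472.3, -4.8, 126.6]
tool_rot: [0.413, 0.911, -0.001, -0.0]
ft_force: [-2.9, -5.1, 4.4]
gripper_width: 0.101
```

```bash
python3 st.py
```

```text
11.2 tcp [472.3  -4.8 126.6] yaw 131.23 j [ 24.  -17.5 -21.4   0.  -86.2 -72.8] F [-2.9 -5.1  4.4] M [-1.578  1.109  0.037] g 0.101
```

Request:
play_rows:
  targets:
    - {"x": 0, "y": 0, "z": 0, "roll": 0.2, "gripper": 0}
    - {"x": 0, "y": 0, "z": 0, "roll": 0.4, "gripper": 0}
    - {"x": 0, "y": 0, "z": 0, "roll": 0.6, "gripper": 0}
    - {"x": 0, "y": 0, "z": 0, "roll": 0.8, "gripper": 0}

```text
clock: 11.6
tcp_pos: [472.3, -4.8, 126.6]
tool_rot: [0.451, 0.893, -0.001, -0.0]
ft_force: [-3.5, -4.9, 4.1]
gripper_width: 0.095
```

```bash
python3 st.py
```

```text
11.6 tcp [472.3  -4.8 126.6] yaw 126.43 j [ 24.  -17.5 -21.4   0.  -86.2 -77.6] F [-3.5 -4.9  4.1] M [-1.596  1.164  0.067] g 0.095
```

Request:
play_rows:
  targets:
    - {"x": 0, "y": 0, "z": 0, "roll": 0.2, "gripper": 0}
    - {"x": 0, "y": 0, "z": 0, "roll": 0.4, "gripper": 0}
    - {"x": 0, "y": 0, "z": 0, "roll": 0.6, "gripper": 0}
    - {"x": 0, "y": 0, "z": 0, "roll": 0.8, "gripper": 0}

```text
clock: 12.0
tcp_pos: [472.2, -4.8, 126.6]
tool_rot: [0.488, 0.873, -0.001, -0.0]
ft_force: [-3.2, -3.9, 5.2]
gripper_width: 0.098
```

```bash
python3 st.py
```

```text
12.0 tcp [472.2  -4.8 126.6] yaw 121.63 j [ 24.  -17.5 -21.4   0.  -86.2 -82.4] F [-3.2 -3.9  5.2] M [-1.558  1.134  0.089] g 0.098
```

Request:
play_rows:
  targets:
    - {"x": 0, "y": 0, "z": 0, "roll": 0.2, "gripper": 0}
    - {"x": 0, "y": 0, "z": 0, "roll": 0.4, "gripper": 0}
    - {"x": 0, "y": 0, "z": 0, "roll": 0.6, "gripper": 0}
    - {"x": 0, "y": 0, "z": 0, "roll": 0.8, "gripper": 0}

```text
clock: 12.4
tcp_pos: [472.2, -4.8, 126.6]
tool_rot: [0.524, 0.852, -0.001, -0.0]
ft_force: [-4.6, -4.1, 4.7]
gripper_width: 0.102
```

```bash
python3 st.py
cat > pic.py <<'E'
from meas import *
n=sys.argv[1]
s=manip.get_state(); b,d=imaging.grab_frame('wrist'); pickle.dump((s,b,d),open(n+'.pkl','wb')); t=cv2.convertScaleAbs(b[100:300,150:360],alpha=1.8,beta=15); cv2.imwrite(f'pics/{n}.png',cv2.resize(t,None,fx=3,fy=3))
E
python3 pic.py w5
```

```text
12.4 tcp [472.2  -4.8 126.6] yaw 116.83 j [ 24.  -17.5 -21.4   0.  -86.2 -87.2] F [-4.6 -4.1  4.7] M [-1.474  1.176  0.09 ] g 0.102
```

View pics/w5.png

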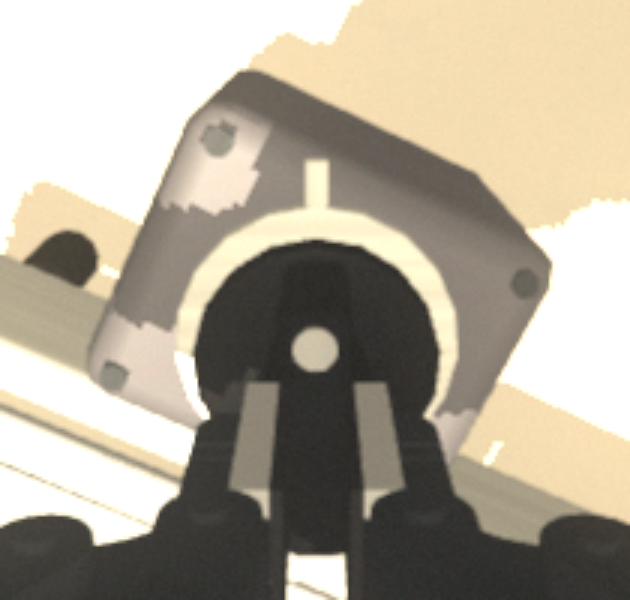

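The picture shows the ring's pointer, at (255,160) in the full frame, carried along in line with the wing's dotted end. The knob is following with no slip. I'll continue at about 5° a call.

Request:
play_rows:
  targets:
    - {"x": 0, "y": 0, "z": 0, "roll": 0.2, "gripper": 0}
    - {"x": 0, "y": 0, "z": 0, "roll": 0.4, "gripper": 0}
    - {"x": 0, "y": 0, "z": 0, "roll": 0.6, "gripper": 0}
    - {"x": 0, "y": 0, "z": 0, "roll": 0.8, "gripper": 0}

```text
clock: 12.85
tcp_pos: [472.2, -4.7, 126.6]
tool_rot: [0.559, 0.829, -0.001, -0.0]
ft_force: [-3.6, -3.8, 4.2]
gripper_width: 0.099
```

```bash
python3 st.py
```

```text
12.85 tcp [472.2  -4.7 126.6] yaw 112.03 j [ 24.  -17.5 -21.4   0.  -86.2 -92. ] F [-3.6 -3.8  4.2] M [-1.438  1.241  0.09 ] g 0.099
```

Request:
play_rows:
  targets:
    - {"x": 0, "y": 0, "z": 0, "roll": 0.2, "gripper": 0}
    - {"x": 0, "y": 0, "z": 0, "roll": 0.4, "gripper": 0}
    - {"x": 0, "y": 0, "z": 0, "roll": 0.6, "gripper": 0}
    - {"x": 0, "y": 0, "z": 0, "roll": 0.8, "gripper": 0}

```text
clock: 13.25
tcp_pos: [472.2, -4.7, 126.6]
tool_rot: [0.593, 0.805, -0.001, -0.0]
ft_force: [-3.7, -4.8, 4.2]
gripper_width: 0.1
```

```bash
python3 st.py
```

```text
13.25 tcp [472.2  -4.7 126.6] yaw 107.23 j [ 24.  -17.5 -21.4   0.  -86.2 -96.8] F [-3.7 -4.8  4.2] M [-1.356  1.318  0.09 ] g 0.1
```

Request:
play_rows:
  targets:
    - {"x": 0, "y": 0, "z": 0, "roll": 0.2, "gripper": 0}
    - {"x": 0, "y": 0, "z": 0, "roll": 0.4, "gripper": 0}
    - {"x": 0, "y": 0, "z": 0, "roll": 0.6, "gripper": 0}
    - {"x": 0, "y": 0, "z": 0, "roll": 0.8, "gripper": 0}

```text
clock: 13.65
tcp_pos: [472.2, -4.6, 126.6]
tool_rot: [0.626, 0.78, -0.001, -0.0]
ft_force: [-3.3, -2.7, 4.9]
gripper_width: 0.094
```

```bash
python3 st.py
```

```text
13.65 tcp [472.2  -4.6 126.6] yaw 102.44 j [  24.   -17.5  -21.4    0.   -86.2 -101.6] F [-3.3 -2.7  4.9] M [-1.205  1.368  0.157] g 0.094
```

Request:
play_rows:
  targets:
    - {"x": 0, "y": 0, "z": 0, "roll": 0.2, "gripper": 0}
    - {"x": 0, "y": 0, "z": 0, "roll": 0.3, "gripper": 0}

```text
clock: 13.85
tcp_pos: [472.2, -4.6, 126.6]
tool_rot: [0.638, 0.77, -0.001, -0.0]
ft_force: [-4.6, -3.5, 4.4]
gripper_width: 0.099
```

```bash
python3 st.py
```

```text
13.85 tcp [472.2  -4.6 126.6] yaw 100.66 j [  24.1  -17.5  -21.4    0.   -86.2 -103.4] F [-4.6 -3.5  4.4] M [-1.139  1.381  0.196] g 0.099
```

Request:
play_rows:
  targets:
    - {"x": 0, "y": 0, "z": 0, "roll": 0, "gripper": 0}

```text
clock: 13.95
tcp_pos: [472.2, -4.6, 126.6]
tool_rot: [0.638, 0.77, -0.001, -0.0]
ft_force: [-4.3, -4.1, 3.9]
gripper_width: 0.1
```

```bash
python3 st.py
```

```text
13.95 tcp [472.2  -4.6 126.6] yaw 100.68 j [  24.1  -17.5  -21.4    0.   -86.2 -103.4] F [-4.3 -4.1  3.9] M [-1.254  1.41   0.127] g 0.1
```

Request:
play_rows:
  targets:
    - {"x": 0, "y": 0, "z": 0, "roll": 0.2, "gripper": 0}

```text
clock: 14.05
tcp_pos: [472.2, -4.5, 126.6]
tool_rot: [0.646, 0.763, -0.001, -0.0]
ft_force: [-4.6, -3.1, 4.8]
gripper_width: 0.098
```

```bash
python3 st.py
```

```text
14.05 tcp [472.2  -4.5 126.6] yaw 99.49 j [  24.1  -17.5  -21.4    0.   -86.2 -104.6] F [-4.6 -3.1  4.8] M [-1.129  1.402  0.219] g 0.098
```

Request:
play_rows:
  targets:
    - {"x": 0, "y": 0, "z": 0, "roll": 0.1, "gripper": 0}

```text
clock: 14.15
tcp_pos: [472.2, -4.5, 126.6]
tool_rot: [0.65, 0.76, -0.001, -0.0]
ft_force: [-4.4, -3.1, 5.2]
gripper_width: 0.095
```

```bash
python3 st.py
```

```text
14.15 tcp [472.2  -4.5 126.6] yaw 98.87 j [  24.1  -17.5  -21.4    0.   -86.2 -105.2] F [-4.4 -3.1  5.2] M [-1.068  1.42   0.292] g 0.095
```

Request:
play_rows:
  targets:
    - {"x": 0, "y": 0, "z": 0, "roll": 0.1, "gripper": 0}

```text
clock: 14.25
tcp_pos: [472.2, -4.5, 126.6]
tool_rot: [0.654, 0.756, -0.001, -0.0]
ft_force: [-3.6, -2.8, 4.8]
gripper_width: 0.096
```

```bash
python3 st.py
```

```text
14.25 tcp [472.2  -4.5 126.6] yaw 98.28 j [  24.1  -17.5  -21.4    0.   -86.2 -105.8] F [-3.6 -2.8  4.8] M [-1.044  1.443  0.301] g 0.096
```

Request:
play_rows:
  targets:
    - {"x": 0, "y": 0, "z": 0, "roll": 0, "gripper": 0}

```text
clock: 14.35
tcp_pos: [472.2, -4.5, 126.6]
tool_rot: [0.654, 0.756, -0.001, -0.0]
ft_force: [-3.4, -3.0, 4.5]
gripper_width: 0.104
```

```bash
python3 st.py
```

```text
14.35 tcp [472.2  -4.5 126.6] yaw 98.29 j [  24.1  -17.5  -21.4    0.   -86.2 -105.8] F [-3.4 -3.   4.5] M [-1.12   1.414  0.229] g 0.104
```

Request:
play_rows:
  targets:
    - {"x": 0, "y": 0, "z": 0, "roll": 0, "gripper": 0}

```text
clock: 14.45
tcp_pos: [472.2, -4.5, 126.6]
tool_rot: [0.654, 0.756, -0.001, -0.0]
ft_force: [-3.6, -3.8, 5.3]
gripper_width: 0.101
```

```bash
python3 st.py
```

```text
14.45 tcp [472.2  -4.5 126.6] yaw 98.31 j [  24.1  -17.5  -21.4    0.   -86.2 -105.8] F [-3.6 -3.8  5.3] M [-1.129  1.424  0.204] g 0.101
```

Request:
play_rows:
  targets:
    - {"x": 0, "y": 0, "z": 0, "roll": 0, "gripper": 0}

```text
clock: 14.55
tcp_pos: [472.2, -4.5, 126.6]
tool_rot: [0.654, 0.756, -0.001, -0.0]
ft_force: [-4.0, -2.7, 4.3]
gripper_width: 0.099
```

```bash
python3 st.py
```

```text
14.55 tcp [472.2  -4.5 126.6] yaw 98.31 j [  24.1  -17.5  -21.4    0.   -86.2 -105.7] F [-4.  -2.7  4.3] M [-1.159  1.432  0.268] g 0.099
```

Request:
play_rows:
  targets:
    - {"x": 0, "y": 0, "z": 0, "roll": 0, "gripper": 0}

```text
clock: 14.65
tcp_pos: [472.2, -4.5, 126.6]
tool_rot: [0.654, 0.756, -0.001, -0.0]
ft_force: [-4.5, -2.1, 4.8]
gripper_width: 0.099
```

```bash
python3 st.py
```

```text
14.65 tcp [472.2  -4.5 126.6] yaw 98.3 j [  24.1  -17.5  -21.4    0.   -86.2 -105.8] F [-4.5 -2.1  4.8] M [-1.11   1.428  0.233] g 0.099
```

The steady reading is about 0.24 N m, on the low side of snug. I'll add 1.8° to reach about 0.3 and hold for a second.

Request:
play_rows:
  targets:
    - {"x": 0, "y": 0, "z": 0, "roll": 0.1, "gripper": 0}
    - {"x": 0, "y": 0, "z": 0, "roll": 0.2, "gripper": 0}
    - {"x": 0, "y": 0, "z": 0, "roll": 0.3, "gripper": 0}

```text
clock: 14.95
tcp_pos: [472.2, -4.5, 126.6]
tool_rot: [0.666, 0.746, -0.001, -0.0]
ft_force: [-4.0, -2.5, 5.1]
gripper_width: 0.099
```

```bash
python3 st.py
```

```text
14.95 tcp [472.2  -4.5 126.6] yaw 96.49 j [  24.1  -17.5  -21.4    0.   -86.2 -107.6] F [-4.  -2.5  5.1] M [-1.042  1.497  0.262] g 0.099
```

Request:
play_rows:
  targets:
    - {"x": 0, "y": 0, "z": 0, "roll": 0, "gripper": 0}
    - {"x": 0, "y": 0, "z": 0, "roll": 0, "gripper": 0}

```text
clock: 15.15
tcp_pos: [472.2, -4.5, 126.6]
tool_rot: [0.666, 0.746, -0.001, -0.0]
ft_force: [-4.0, -3.0, 4.3]
gripper_width: 0.089
```

```bash
python3 st.py
```

```text
15.15 tcp [472.2  -4.5 126.6] yaw 96.51 j [  24.1  -17.5  -21.4    0.   -86.2 -107.5] F [-4.  -3.   4.3] M [-1.079  1.401  0.229] g 0.089
```

Request:
play_rows:
  targets:
    - {"x": 0, "y": 0, "z": 0, "roll": 0, "gripper": 0}
    - {"x": 0, "y": 0, "z": 0, "roll": 0, "gripper": 0}

```text
clock: 15.35
tcp_pos: [472.2, -4.5, 126.6]
tool_rot: [0.666, 0.746, -0.001, -0.0]
ft_force: [-4.5, -2.1, 4.7]
gripper_width: 0.099
```

```bash
python3 st.py
```

```text
15.35 tcp [472.2  -4.5 126.6] yaw 96.51 j [  24.1  -17.5  -21.4    0.   -86.2 -107.5] F [-4.5 -2.1  4.7] M [-1.032  1.385  0.272] g 0.099
```

Request:
play_rows:
  targets:
    - {"x": 0, "y": 0, "z": 0, "roll": 0, "gripper": 0}
    - {"x": 0, "y": 0, "z": 0, "roll": 0, "gripper": 0}

```text
clock: 15.55
tcp_pos: [472.2, -4.5, 126.6]
tool_rot: [0.666, 0.746, -0.001, -0.0]
ft_force: [-4.6, -3.2, 5.1]
gripper_width: 0.097
```

```bash
python3 st.py
```

```text
15.55 tcp [472.2  -4.5 126.6] yaw 96.51 j [  24.1  -17.5  -21.4    0.   -86.2 -107.5] F [-4.6 -3.2  5.1] M [-1.108  1.424  0.283] g 0.097
```

Request:
play_rows:
  targets:
    - {"x": 0, "y": 0, "z": 0, "roll": 0, "gripper": 0}
    - {"x": 0, "y": 0, "z": 0, "roll": 0, "gripper": 0}

```text
clock: 15.75
tcp_pos: [472.2, -4.4, 126.6]
tool_rot: [0.666, 0.746, -0.001, -0.0]
ft_force: [-4.4, -3.9, 5.0]
gripper_width: 0.1
```

```bash
python3 st.py; python3 pic.py w6; python3 st.py
```

```text
15.75 tcp [472.2  -4.4 126.6] yaw 96.51 j [  24.1  -17.5  -21.4    0.   -86.2 -107.5] F [-4.4 -3.9  5. ] M [-1.012  1.413  0.265] g 0.1
15.8 tcp [472.2  -4.5 126.6] yaw 96.51 j [  24.1  -17.5  -21.4    0.   -86.2 -107.5] F [-3.3 -2.2  4.5] M [-1.046  1.408  0.272] g 0.097
```

View pics/w6.png

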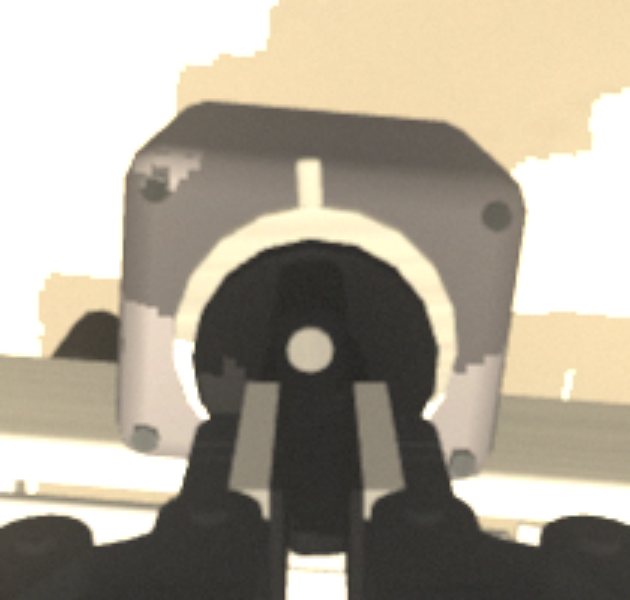

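The dotted end and pointer are in line with each other but lag the jaws by 2–3°, which is give in the grip. The hold reads about 0.265 N m. I'll add a touch more to sit mid-band clear of friction, and hold again.

Request:
play_rows:
  targets:
    - {"x": 0, "y": 0, "z": 0, "roll": 0.1, "gripper": 0}
    - {"x": 0, "y": 0, "z": 0, "roll": 0.2, "gripper": 0}
    - {"x": 0, "y": 0, "z": 0, "roll": 0.3, "gripper": 0}

```text
clock: 16.1
tcp_pos: [472.2, -4.4, 126.6]
tool_rot: [0.678, 0.735, -0.001, -0.0]
ft_force: [-3.7, -3.1, 4.5]
gripper_width: 0.1
```

```bash
python3 st.py
```

```text
16.1 tcp [472.2  -4.4 126.6] yaw 94.7 j [  24.1  -17.5  -21.4    0.   -86.2 -109.4] F [-3.7 -3.1  4.5] M [-0.967  1.481  0.343] g 0.1
```

Request:
play_rows:
  targets:
    - {"x": 0, "y": 0, "z": 0, "roll": 0, "gripper": 0}
    - {"x": 0, "y": 0, "z": 0, "roll": 0, "gripper": 0}

```text
clock: 16.3
tcp_pos: [472.2, -4.4, 126.6]
tool_rot: [0.677, 0.736, -0.001, -0.0]
ft_force: [-4.4, -2.4, 4.1]
gripper_width: 0.097
```

```bash
python3 st.py
```

```text
16.3 tcp [472.2  -4.4 126.6] yaw 94.71 j [  24.1  -17.5  -21.4    0.   -86.2 -109.3] F [-4.4 -2.4  4.1] M [-1.027  1.539  0.335] g 0.097
```

Request:
play_rows:
  targets:
    - {"x": 0, "y": 0, "z": 0, "roll": 0, "gripper": 0}
    - {"x": 0, "y": 0, "z": 0, "roll": 0, "gripper": 0}

```text
clock: 16.5
tcp_pos: [472.2, -4.4, 126.6]
tool_rot: [0.677, 0.736, -0.001, -0.0]
ft_force: [-4.4, -3.3, 4.8]
gripper_width: 0.097
```

```bash
python3 st.py
```

```text
16.5 tcp [472.2  -4.4 126.6] yaw 94.71 j [  24.1  -17.5  -21.4    0.   -86.2 -109.3] F [-4.4 -3.3  4.8] M [-0.997  1.484  0.304] g 0.097
```

Request:
play_rows:
  targets:
    - {"x": 0, "y": 0, "z": 0, "roll": 0, "gripper": 0}
    - {"x": 0, "y": 0, "z": 0, "roll": 0, "gripper": 0}
    - {"x": 0, "y": 0, "z": 0, "roll": 0, "gripper": 0}

```text
clock: 16.8
tcp_pos: [472.2, -4.4, 126.6]
tool_rot: [0.677, 0.736, -0.001, -0.0]
ft_force: [-4.2, -2.4, 4.7]
gripper_width: 0.098
```

```bash
python3 st.py; python3 pic.py w7; python3 st.py
```

```text
16.8 tcp [472.2  -4.4 126.6] yaw 94.72 j [  24.1  -17.5  -21.4    0.   -86.2 -109.3] F [-4.2 -2.4  4.7] M [-1.019  1.47   0.28 ] g 0.098
16.85 tcp [472.2  -4.4 126.6] yaw 94.71 j [  24.1  -17.5  -21.4    0.   -86.2 -109.3] F [-4.  -2.9  4.9] M [-0.952  1.453  0.326] g 0.099
```

View pics/w7.png

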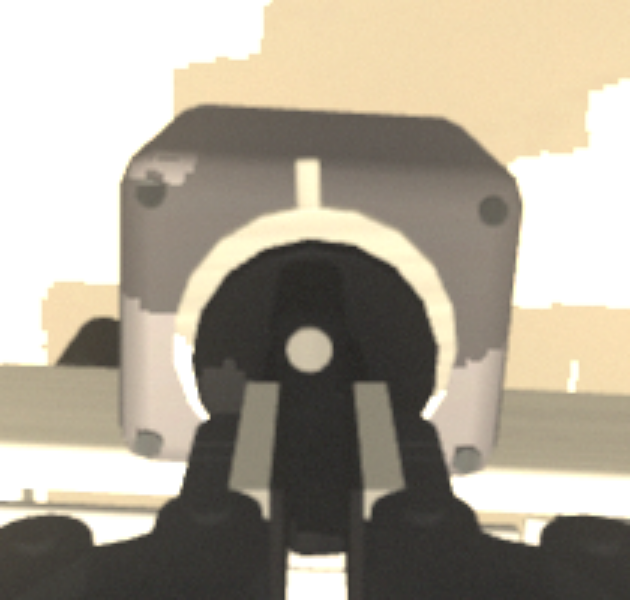

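The hold is steady at about 0.31 N m for 0.7 s. Now I'll measure the pointer's world angle (the mark of furthest reach), then start backing off, a little short of a quarter turn.

Request:
play_rows:
  targets:
    - {"x": 0, "y": 0, "z": 0, "roll": -0.8, "gripper": 0}
    - {"x": 0, "y": 0, "z": 0, "roll": -1.6, "gripper": 0}
    - {"x": 0, "y": 0, "z": 0, "roll": -2.4, "gripper": 0}
    - {"x": 0, "y": 0, "z": 0, "roll": -3.2, "gripper": 0}
    - {"x": 0, "y": 0, "z": 0, "roll": -4, "gripper": 0}
    - {"x": 0, "y": 0, "z": 0, "roll": -4.8, "gripper": 0}
    - {"x": 0, "y": 0, "z": 0, "roll": -5.6, "gripper": 0}
    - {"x": 0, "y": 0, "z": 0, "roll": -6.4, "gripper": 0}
    - {"x": 0, "y": 0, "z": 0, "roll": -7.2, "gripper": 0}
    - {"x": 0, "y": 0, "z": 0, "roll": -8, "gripper": 0}

```text
clock: 17.85
tcp_pos: [472.4, -4.9, 126.6]
tool_rot: [0.319, 0.948, -0.001, -0.0]
ft_force: [-3.3, -4.9, 4.9]
gripper_width: 0.099
```

Request:
play_rows:
  targets:
    - {"x": 0, "y": 0, "z": 0, "roll": -0.8, "gripper": 0}
    - {"x": 0, "y": 0, "z": 0, "roll": -1.6, "gripper": 0}
    - {"x": 0, "y": 0, "z": 0, "roll": -2.4, "gripper": 0}
    - {"x": 0, "y": 0, "z": 0, "roll": -3.2, "gripper": 0}
    - {"x": 0, "y": 0, "z": 0, "roll": -4, "gripper": 0}
    - {"x": 0, "y": 0, "z": 0, "roll": -4.8, "gripper": 0}
    - {"x": 0, "y": 0, "z": 0, "roll": -5.6, "gripper": 0}
    - {"x": 0, "y": 0, "z": 0, "roll": -6.4, "gripper": 0}
    - {"x": 0, "y": 0, "z": 0, "roll": -6.4, "gripper": 0}
    - {"x": 0, "y": 0, "z": 0, "roll": -6.4, "gripper": 0}

```text
clock: 18.85
tcp_pos: [472.6, -5.0, 126.6]
tool_rot: [-0.009, 1.0, -0.001, -0.0]
ft_force: [-1.7, -5.5, 3.0]
gripper_width: 0.098
```

```bash
python3 st.py; python3 pic.py w8
python3 - <<'E'
from meas import *
for n in ('w4','w7','w8'):
    s,b,d=pickle.load(open(n+'.pkl','rb'))
    g=b.astype(int); lum=g.sum(2)
    P0=cloud(s,np.full_like(d,1.)); o=ray('wrist',0,0,st=s)[0]; D=P0-o
    M=R.from_quat(s['tool_rot']).as_matrix(); yaw=np.degrees(np.arctan2(M[1,0],M[0,0]))
    def pl(z): return o+D*((z-o[2])/D[...,2])[...,None]
    # pointer: bright, r 30.5..38 on z=107 plane
    c=np.array([472.3,-3.1])
    Q=pl(107)[...,:2]-c; r=np.hypot(Q[...,0],Q[...,1])
    # dot: bright blob on z=153 plane r 8..22
    Q2=pl(153)[...,:2]-c; r2=np.hypot(Q2[...,0],Q2[...,1])
    k2=((lum>230)&(r2<21)&(r2>9)).astype(np.uint8)
    nn,l,stt,cc=cv2.connectedComponentsWithStats(k2)
    print(n,'yaw',yaw.round(2))
    for i in range(1,nn):
        if stt[i,4]>15:
            u,v=cc[i]; p=onplane('wrist',u,v,153,s)[:2]-c; print('  dot?',cc[i].round(1),stt[i,4],'ang',np.degrees(np.arctan2(p[1],p[0])).round(2),np.hypot(*p).round(1))
    k=((r>31)&(r<37)); kk=np.where(k); 
    th=lum[k].mean()
    m=(k&(lum>np.percentile(lum[k],50)*1.25)).astype(np.uint8)
    nn,l,stt,cc=cv2.connectedComponentsWithStats(m)
    for i in range(1,nn):
        if stt[i,4]>15:
            u,v=cc[i]; p=onplane('wrist',u,v,107,s)[:2]-c; print('  ptr?',cc[i].round(1),stt[i,4],'ang',np.degrees(np.arctan2(p[1],p[0])).round(2),np.hypot(*p).round(1))
E
```

```text
18.85 tcp [472.6  -5.  126.6] yaw -178.94 j [ 24.  -17.5 -21.4   0.1 -86.1 -23. ] F [-1.7 -5.5  3. ] M [-1.833  0.492 -0.006] g 0.098
w4 yaw -69.8
  dot? [255.9 216.7] 157 ang 13.31 13.3
  dot? [214.7 231.1] 60 ang 91.86 18.9
  dot? [294.1 235.8] 19 ang -59.94 20.1
  dot? [211.1 248.8] 23 ang 119.42 20.2
  dot? [236.3 265.3] 27 ang 166.8 14.5
  dot? [273.7 265.3] 27 ang -119.49 16.0
  ptr? [260.2 173.8] 1282 ang 9.3 23.3
  ptr? [297.2 231.2] 34 ang -96.76 31.2
w7 yaw 94.72
  dot? [252.6 216.2] 154 ang -164.8 13.8
  dot? [297.1 237.1] 190 ang 103.61 18.9
  dot? [216.4 237.1] 29 ang -93.75 20.0
  dot? [236.5 265.7] 38 ang -35.77 16.1
  dot? [274.1 265.2] 30 ang 38.36 14.4
  ptr? [251.9 156.9] 71 ang -169.87 33.4
  ptr? [205.9 223.5] 390 ang -69.99 33.2
  ptr? [305.5 232.1] 289 ang 69.03 33.7
w8 yaw -178.94
  dot? [255.5 216.3] 152 ang -88.37 15.2
  dot? [294.5 234.7] 31 ang -161.27 19.3
  dot? [216.4 235.4] 27 ang -15.34 19.5
  dot? [236.3 265.4] 32 ang 48.51 14.1
  dot? [274.  265.2] 29 ang 131.82 13.6
  ptr? [244.6 167.1] 1036 ang -76.33 29.6
  ptr? [198.7 211.5] 168 ang -0.48 35.1
  ptr? [312.3 198. ] 43 ang -163.42 35.9
  ptr? [311.3 215.5] 152 ang 178.08 34.6
```

View pics/w8.png

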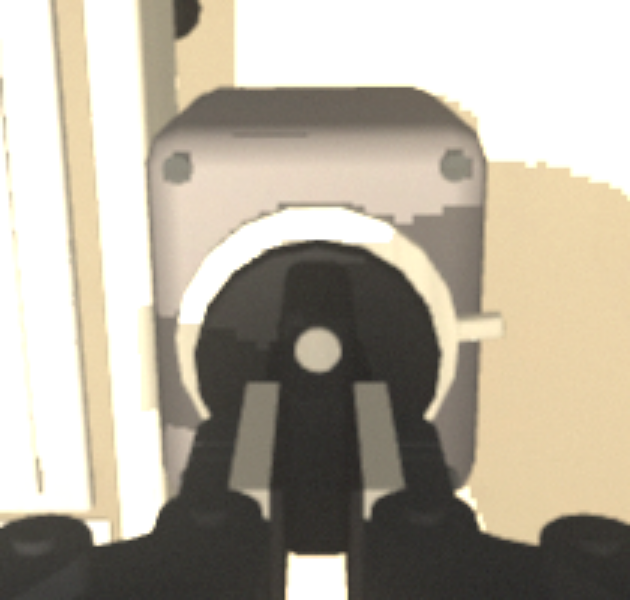

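The pointer has stayed behind, sticking out to the right at (312,209) in the full frame, and the dotted end is back in line with the jaws. I'll measure both angles.

Run:
```python
from meas import *
for n,pts in (('w7',((309,160),(309,207))),('w8',((500,323),(458,328))),):
    s,b,d=pickle.load(open(n+'.pkl','rb'))
    q=[onplane('wrist',150+(x+.5)/3-.5,100+(y+.5)/3-.5,z,s)[:2] for (x,y) in pts for z in (107,)]
    e=q[0]-q[1]; print(n,q,'line ang',np.degrees(np.arctan2(e[1],e[0])))
    for c in ((472.3,-3.1),(472.3,-4.5)):
        print(c,[np.degrees(np.arctan2(*(p-c)[::-1])).round(1) for p in q],[np.hypot(*(p-c)).round(1) for p in q])
    P=cloud(s,d); k=(abs(P[...,2]-121)<2.5)&(np.hypot(P[...,0]-472,P[...,1]+4)<30)&(d>0)
    D=P[k]; A=np.c_[2*D[:,:2],np.ones(len(D))]
    print('disc',len(D),cv2.minEnclosingCircle(D[:,:2].astype(np.float32)))
```

```text
w7 [array([437.07145436,  -8.72271595]), array([446.4257329 ,  -7.97685811])] line ang -175.44119974464184
(472.3, -3.1) [np.float64(-170.9), np.float64(-169.3)] [np.float64(35.7), np.float64(26.3)]
(472.3, -4.5) [np.float64(-173.2), np.float64(-172.3)] [np.float64(35.5), np.float64(26.1)]
disc 2319 ((474.2788391113281, -4.274458408355713), 23.860912322998047)
w8 [array([435.01036977,  -7.36228725]), array([443.55162996,  -6.12888728])] line ang -171.78300925187236
(472.3, -3.1) [np.float64(-173.5), np.float64(-174.0)] [np.float64(37.5), np.float64(28.9)]
(472.3, -4.5) [np.float64(-175.6), np.float64(-176.8)] [np.float64(37.4), np.float64(28.8)]
disc 2329 ((471.99798583984375, -2.8894546031951904), 23.895153045654297)
```

Run:
```python
from meas import *
from scipy.optimize import least_squares
for n,uv,tip in (('w4',(255.9,216.7),(150+485/3,100+262/3)),('w5',None,(150+317/3,100+163/3)),('w6',None,None),('w7',(252.6,216.2),(150+309/3,100+160/3)),('w8',(255.5,216.3),(150+500/3,100+323/3))):
    s,b,d=pickle.load(open(n+'.pkl','rb')); lum=b.astype(int).sum(2)
    # dot centroid
    w=lum[200:235,240:270]; k=(w>w.max()*.6).astype(np.uint8); nn,l,stt,cc=cv2.connectedComponentsWithStats(k); i=1+np.argmax(stt[1:,4]); uv=cc[i]+[240,200]
    P=cloud(s,d); k=(abs(P[...,2]-121.5)<3)&(np.hypot(P[...,0]-472,P[...,1]+4)<30)&(d>0)
    c=np.array(cv2.minEnclosingCircle(P[k][:,:2].astype(np.float32))[0])
    zd=P[int(round(uv[1])),int(round(uv[0])),2]
    M=R.from_quat(s['tool_rot']).as_matrix(); yaw=np.degrees(np.arctan2(M[1,0],M[0,0]))
    p=onplane('wrist',*uv,153.5,s)[:2]-c; a=np.degrees(np.arctan2(p[1],p[0]))
    ang=lambda x:(x+180)%360-180
    print(n,uv.round(1),'dotz',zd.round(1),'c',c.round(1),'yaw',yaw.round(1),'dot',a.round(1),np.hypot(*p).round(1),'dot-yaw',ang(a-yaw).round(1),end=' ')
    if tip: q=onplane('wrist',*tip,107,s)[:2]-c; print('tip',np.degrees(np.arctan2(q[1],q[0])).round(1),np.hypot(*q).round(1))
    else: print()
```

```text
w4 [255.4 216.3] dotz 154.6 c [470.9  -5.5] yaw -69.8 dot 21.8 15.8 dot-yaw 91.6 tip -43.5 37.6
w5 [254.5 216.2] dotz 154.0 c [474.1  -3.7] yaw 116.8 dot -151.5 15.7 dot-yaw 91.6 tip -153.5 36.8
w6 [252.9 216.2] dotz 155.4 c [474.2  -4.3] yaw 96.5 dot -169.9 15.6 dot-yaw 93.6 
w7 [252.7 216.3] dotz 155.4 c [474.3  -4.3] yaw 94.7 dot -171.2 15.6 dot-yaw 94.1 tip -173.5 37.3
w8 [255.5 216.3] dotz 153.9 c [472.   -2.9] yaw -178.9 dot -87.3 15.6 dot-yaw 91.6 tip -173.5 37.5
```

The angles are consistent across views: pointer at -173.5° in both. The dot has gone from -171.2° to -87.3°, so the knob is backed off 83.9°. I'll do the remaining 6°, settle, then open.

Request:
play_rows:
  targets:
    - {"x": 0, "y": 0, "z": 0, "roll": -0.4, "gripper": 0}
    - {"x": 0, "y": 0, "z": 0, "roll": -0.8, "gripper": 0}
    - {"x": 0, "y": 0, "z": 0, "roll": -1.02, "gripper": 0}
    - {"x": 0, "y": 0, "z": 0, "roll": -1.02, "gripper": 0}
    - {"x": 0, "y": 0, "z": 0, "roll": -1.02, "gripper": 0}

```text
clock: 19.4
tcp_pos: [472.7, -4.9, 126.6]
tool_rot: [-0.063, 0.998, -0.001, -0.0]
ft_force: [-1.7, -5.2, 3.6]
gripper_width: 0.099
```

```bash
python3 st.py; python3 pic.py w9
cat > rel.py <<'E'
from meas import *
n=sys.argv[1]
s,b,d=pickle.load(open(n+'.pkl','rb')); lum=b.astype(int).sum(2)
w=lum[200:235,240:270]; k=(w>w.max()*.6).astype(np.uint8); nn,l,stt,cc=cv2.connectedComponentsWithStats(k); i=1+np.argmax(stt[1:,4]); uv=cc[i]+[240,200]
P=cloud(s,d); k=(abs(P[...,2]-121.5)<3)&(np.hypot(P[...,0]-472,P[...,1]+4)<30)&(d>0)
c=np.array(cv2.minEnclosingCircle(P[k][:,:2].astype(np.float32))[0])
p=onplane('wrist',*uv,153.5,s)[:2]-c; print(uv,c,'dot',np.degrees(np.arctan2(p[1],p[0])))
E
python3 rel.py w9
```

```text
19.4 tcp [472.7  -4.9 126.6] yaw -172.82 j [ 24.  -17.5 -21.4   0.1 -86.1 -16.9] F [-1.7 -5.2  3.6] M [-1.778  0.463 -0.005] g 0.099
[255.81609195 216.29310345] [472.1479187   -2.91155052] dot -82.18543915683301
```

By the jaws the back-off is 90.0°, by the dot 89.0°. I'll release and rise straight up.

Request:
play_rows:
  targets:
    - {"x": 0, "y": 0, "z": 0, "roll": 0, "gripper": 0.3}
    - {"x": 0, "y": 0, "z": 0, "roll": 0, "gripper": 0.6}
    - {"x": 0, "y": 0, "z": 0, "roll": 0, "gripper": 1}
    - {"x": 0, "y": 0, "z": 0, "roll": 0, "gripper": 1}
    - {"x": 0, "y": 0, "z": 0, "roll": 0, "gripper": 1}
    - {"x": 0, "y": 0, "z": 0, "roll": 0, "gripper": 1}
    - {"x": 0, "y": 0, "z": 0, "roll": 0, "gripper": 1}

```text
clock: 20.15
tcp_pos: [472.7, -4.1, 126.1]
tool_rot: [-0.062, 0.998, 0.0, -0.0]
ft_force: [-0.2, -0.2, 0.2]
gripper_width: 1.002
```

Request:
play_rows:
  targets:
    - {"x": 0, "y": 0, "z": -0.4, "roll": 0, "gripper": 1}
    - {"x": 0, "y": 0, "z": -0.9, "roll": 0, "gripper": 1}
    - {"x": 0, "y": 0, "z": -1.4, "roll": 0, "gripper": 1}
    - {"x": 0, "y": 0, "z": -1.9, "roll": 0, "gripper": 1}
    - {"x": 0, "y": 0, "z": -2.4, "roll": 0, "gripper": 1}
    - {"x": 0, "y": 0, "z": -2.4, "roll": 0, "gripper": 1}
    - {"x": 0, "y": 0, "z": -2.4, "roll": 0, "gripper": 1}

```text
clock: 20.85
tcp_pos: [472.9, -3.9, 246.3]
tool_rot: [-0.062, 0.998, 0.0, 0.0]
ft_force: [-0.0, -0.1, 0.6]
gripper_width: 1.001
```

```bash
python3 st.py; python3 pic.py w10;python3 - <<'E'
from h import *
b,d=imaging.grab_frame('top'); cv2.imwrite('pics/top1.png',b)
import pickle
s,b,d=pickle.load(open('w10.pkl','rb'));cv2.imwrite('pics/w10f.png',cv2.convertScaleAbs(b,alpha=1.6,beta=10))
E
```

```text
20.85 tcp [472.9  -3.9 246.3] yaw -172.84 j [ 24.1 -16.8  -8.3  -0.  -98.4 -16.9] F [-0.  -0.1  0.6] M [-0.009 -0.001  0.004] g 1.001
```

View pics/w10f.png

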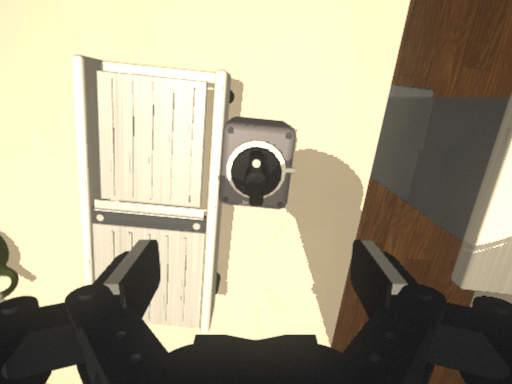

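View pics/top1.png

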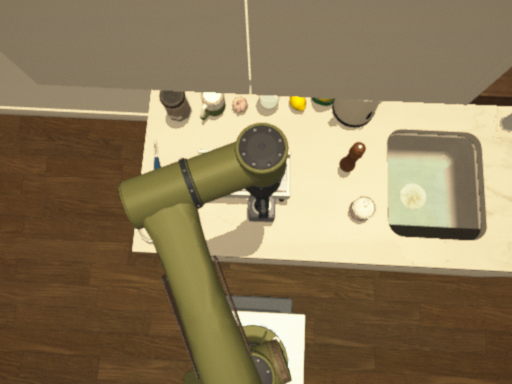

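The gripper is clear, the wing is at (256,175) with its dot at (256,163), and the pointer points right at (290,170). Mill and tin stand where they were. Next is the final angle between wing and pointer.

Run:
```python
from meas import *
s,b,d=pickle.load(open('w10.pkl','rb')); measure(s,b,d)
P=cloud(s,d); r=np.hypot(P[...,0]-472.3,P[...,1]+3.3)
D=P[(r<32)&(abs(P[...,2]-121.5)<3)&(d>0)]; c=np.array(cv2.minEnclosingCircle(D[:,:2].astype(np.float32))[0])
lum=b.astype(int).sum(2); o=ray('wrist',0,0,st=s)[0]
W=P[(r<32)&(P[...,2]>146)&(P[...,2]<162)&(d>0)][:,:2]
# wing ends beyond hub only
q=W-c; rr=np.hypot(*q.T); q=q[(rr>11)]
S=np.linalg.svd(np.r_[q,-q],full_matrices=False)[2][0]; print('c',c,'wing axis',np.degrees(np.arctan2(S[1],S[0])),'or +-180')
t=cv2.convertScaleAbs(b[110:220,210:310],alpha=1.4); cv2.imwrite('pics/w10z.png',cv2.resize(t,None,fx=6,fy=6,interpolation=cv2.INTER_CUBIC))
v,u=np.mgrid[150:190,280:302]; sub=lum[150:190,280:302]
Q=np.array([onplane('wrist',x,y,107,s)[:2]-c for x,y in zip(u.ravel(),v.ravel())]); R_=np.hypot(*Q.T)
A=np.degrees(np.arctan2(Q[:,1],Q[:,0])); L=sub.ravel()
k=(R_>30.5)&(R_<36); 
for a in sorted(set(np.round(A[k]/2)*2)): print(a,L[k&(abs(A-a)<1)].mean().round(),end='; ')
```

```text
wing rect ((471.8265380859375, -3.233835220336914), (19.3812255859375, 42.53257751464844), 5.950497150421143) 825 z 153.5586539788829
disc encl ((471.86883544921875, -2.540877103805542), 23.832365036010742) 1174 121.70536809157
mean [472.02731252  -3.89346367 153.39114992] pca ang -82.98588267598308
c [471.86883545  -2.5408771 ] wing axis 97.12539969742069 or +-180
-180.0 292.0; -178.0 219.0; -176.0 310.0; -174.0 342.0; -172.0 340.0; -170.0 277.0; -168.0 209.0; -166.0 209.0; -164.0 168.0; -162.0 169.0; -160.0 169.0; -158.0 172.0; -156.0 172.0; -154.0 213.0; -152.0 244.0; -150.0 261.0; -148.0 260.0; -146.0 275.0; -144.0 279.0; -142.0 288.0; -140.0 296.0; -138.0 295.0; -136.0 290.0; -134.0 298.0; 148.0 176.0; 150.0 170.0; 152.0 166.0; 154.0 161.0; 156.0 160.0; 158.0 156.0; 160.0 156.0; 162.0 164.0; 164.0 168.0; 166.0 190.0; 168.0 175.0; 170.0 196.0; 172.0 188.0; 174.0 197.0; 176.0 228.0; 178.0 203.0; 180.0 186.0;
```

View pics/w10z.png

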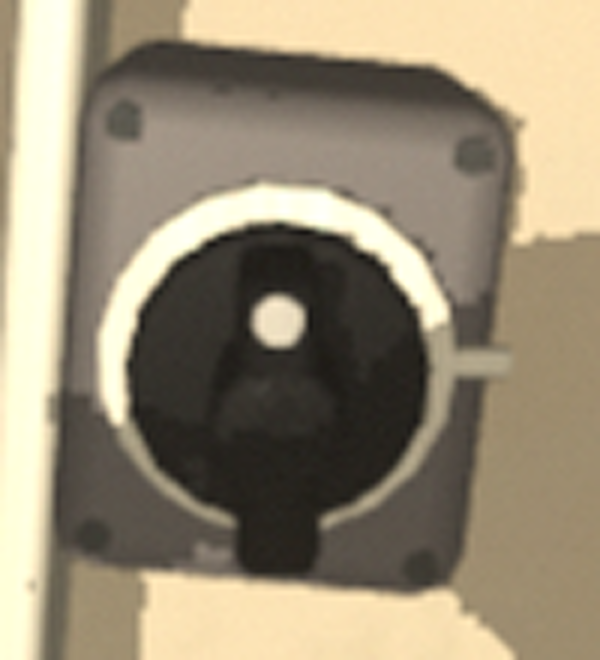

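The dotted end is at -82.9° and the pointer at about -173°, so the back-off is 90°. Nothing is touching, so I'm handing in.

Run:
```python
from h import *
print(order.close_job())
```

```text
the job is handed in; nothing more can be done
None
```

The slicer is set: I turned the knob clockwise to the stop, held it snug, backed it off a quarter turn and let go. The job was handed in at about 21 s of the 72 s allowed.

- **Snug at the stop:** The stop came up after roughly 165–170° of clockwise turn. I held it at about 0.31 N m for 0.7 s, after slightly lighter holds at 0.24 and 0.265. The highest torque read was 0.34 N m, below the 0.6 limit, though readings scatter by about 0.03.
- **Quarter turn back:** After release, the wing's dotted end measured -82.9° and the pointer about -173°, so the knob is 90° back from its furthest point. An earlier check from the dot alone read 89.0°, within the camera error. In the grip, the knob lagged the jaws by about 2.5° at the stop, and I allowed for that.
- **Left as found:** The gripper was open, about 90 mm above the knob, and reading no force. The top camera showed the mill and tin unmoved. The arm mostly hid the bowl in that last picture, but it never came near it.

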